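Unpack a filter module into the test jig

ROBOT

A 6-joint arm with a two-finger parallel gripper is mounted at the origin on the work surface. World frame = base frame: x ahead of the robot, y to its left, z up, the work surface at z = 0. Lengths are in m, angles in rad, forces in N, time in s.
With the tool pointing down it reaches from about 0.35 to 0.975 m from the base axis. Payload 17.4 kg.
Tool frame: the origin (TCP) lies midway between the tips of the shut fingers; the grasp point (between the pads) lies 19 mm behind it (manip.pinch_z is the distance from the TCP to the grasp point, in m); x points along the fingers, y is the direction in which the jaws open and shut, and the axes are right-handed (so a half turn about x gives the same grasp; the last joint's range is limited). The gripper opens to 85 mm and grips with 20 to 120 N. Pads are 22 mm wide; open, the fingers measure 114 mm over their backs; the gripper's body (76 mm by 85 mm) begins 54 mm behind the grasp point. The pads swing forward as they close: fully open they stand 13 mm farther back than shut.
Start: joints at [-1.22, 0.116, 1.442, -0, 1.584, -0.038], TCP at [0.256, -0.625, 0.231] pointing down, gripper open.
Joint ranges: [-2.83, 2.83], [-0.83, 2.19], [0.07, 2.5], [-1.14, 4.28], [0.01, 3], [-2.97, 2.97]. Speed limits (rad/s): [1.89, 1.89, 2.22, 3.14, 3.14, 3.14].

INTERFACE

Orientations are given as a unit quaternion [x, y, z, w].
In Python, from bench import manip, kinematics, vision gives the robot as it stands. Calls block until the motion is done:
- manip.movep(position, orientation): joint-space move of the TCP to a pose.
- manip.move_l(position, rotation=None, feed=0.15): straight line of the TCP; rotation=None keeps the orientation; feed is the mean speed in m/s.
- manip.move_j(angles): joint-space move.
- manip.open_jaws() and manip.gripper_close(force=None): open the fingers fully, or close them until they stop; force is the grip in N (None keeps the last).
- manip.wait(seconds).
- kinematics.inverse_kinematics(position, orientation): joint angles nearest the present ones, or None.
- vision.grab_frame(name): name is "scene" or "top" or "wrist"; returns the picture (480x640x3 uint8, red, green, blue); there is no depth.
- vision.camera_model(name): a dict with "K" (3x3 intrinsics, pixels), "R" (3x3) and "t" (3): a world point X has camera coordinates R X + t. Camera axes: x right, y down, z forward; pixel columns grow to the right and rows downward; lengths in m; the calibration is good to about 2 mm. A picture is of the moment at which its call begins: read the wrist's pose just before it. camera_model takes no time and is no camera call; for the wrist camera it gives the pose at the moment of the call.
A pose or a line that the arm cannot do raises manip.PlanningError and nothing moves.
- manip.sign_off(): hands the job in, once; it reports no verdict.
Readings, each from a call of its own:
- manip.read_time_s(): time.
- manip.read_qpos(): joint angles.
- manip.read_joint_velocities(): joint speeds.
- manip.read_tau(): joint torques, N m.
- manip.read_tcp_pos(): TCP position.
- manip.read_tool_rot(): TCP orientation.
- manip.read_force(): force on the tool from outside, world axes, zero at the start.
- manip.read_torque(): the same for the moment, N m.
- manip.read_grip_width(): finger opening in m.
Only numpy, scipy, OpenCV 4.12 (cv2) and the standard library are available. Lean on these libraries where they do the work, as an engineer would, in place of code of your own. Each camera call takes 0.05 s, during which the arm holds its last target. There are 200 camera calls.

TASK

Fold both flaps of the small carton well back, so that they lean outwards past upright, and leave them open. Then lift the metal module out and seat it upright, flat and square in the pocket of the test jig, either way round, without dropping it. Leave everything else on the bench where it is.

Things in the scene. Friction and masses are not known exactly. Their poses are not given: they have to be found in the camera images.
- carton: small brown cardboard shipping carton, open-topped body 180 (x) x 160 (y) x 90 mm high, walls 5 mm, standing fixed on the bench. Origin: centre of its underside; x along the two long top edges that carry the flaps. Its foam bed's top lies 25 mm above the bench. Two short end flaps are already folded down outside its x ends (up to 14 mm proud)
- flap_left (a joint): top flap of the carton, 176 mm long, 60 mm wide, 5 mm thick, hinged on the carton's +y top edge (hinge line parallel to carton x, at y = +77.5 mm, z = 90 mm in the carton's frame). Value in rad: 0 flat shut, 1.57 upright, 2.6 folded back outside (the stop). Stiff crease: it stays where it is left. At the start it stands ajar at 0.5 to 0.9
- flap_right (a joint): the same flap on the carton's -y top edge (hinge at y = -77.5 mm, z = 90 mm), same values, opening to -y. With both ajar, a gap of 50 to 80 mm is left between the free edges
- flap_left_edge (a point): middle of the left flap's free edge
- flap_right_edge (a point): middle of the right flap's free edge
- module: die-cast aluminium filter module, plain block 110 (x) x 50 (y) x 45 mm high, 0.25 to 0.5 kg, with two brass jacks of 11 mm diameter standing 12 mm up from its top at x = -36 and +36 mm. Origin: centre of its underside, z up. It lies upright on the foam in the carton, roughly along carton x
- jig_pocket (a point): centre of the pocket floor of the test jig, x along the pocket's length, z up. The jig is a fixed aluminium plate 170 x 110 x 16 mm with black rails that bound a rectangular pocket 116 (x) x 56 (y) mm, 12 mm deep, floor 16 mm above the bench, top of rails 28 mm. The rails' top inner edges slope 5 mm outwards; both long sides are open for 60 mm in the middle for fingers
- screwdriver: bystander: screwdriver 210 mm long, lying between carton and jig, 24 mm high, handle to -x; origin near its middle
- multimeter: bystander: hand multimeter 160 x 80 x 36 mm, near the robot's left; origin under its centre
- attenuator: bystander: brass and steel coaxial attenuator, 90 mm long, 30 mm high, on the right; origin under its square block
- flux_bottle: bystander: bottle, 56 mm diameter, 130 mm tall, beyond the middle; origin under its centre
- solder_spool: bystander: metal spool, 64 mm diameter, 53 mm tall, beyond the middle; origin under its centre
- parts_tray: bystander: black divided tray 150 (x) x 100 x 35 mm, on the left; origin under its centre
There are look-alikes about, which are no part of the job. Leave any purple look-alike of the module alone. Leave any orange look-alike of the part that bears jig_pocket alone.

How it is judged:
By the outcome, as a careful person would: the job done as asked, in the order asked, and still so for the second after the job is handed in, with the robot touching nothing.
It also fails if it takes over 67 s, if anything falls off the work surface, if the arm or the gripper's body presses on something with over 40 N, if the wrist force passes 120 N, or if a joint passes its speed limit or range.

## Working session

There is one attempt and no reset: what is moved stays moved. The work goes in short steps, each a Python script; the robot and the scene stay as the last script left them, time stands still between calls to the robot, and variables do not carry over. Pictures are saved under pics/ and viewed, about 8 in all and at most 12, crops included, and the job is handed in when it is done.

```bash
ls; mkdir -p pics; python3 - <<'E'
from bench import manip, kinematics, vision
import cv2, numpy as np
for n in ("scene","top"):
    im=vision.grab_frame(n); cv2.imwrite(f"pics/{n}0.png",im[:,:,::-1])
    m=vision.camera_model(n); print(n,np.round(m["K"],1).tolist(),np.round(-m["R"].T@m["t"],3),np.round(m["R"],2).tolist())
print(manip.read_time_s(), manip.read_tool_rot(), manip.pinch_z)
E
```

```text
pics
scene [[545.8, 0.0, 316.7], [0.0, 545.8, 235.1], [0.0, 0.0, 1.0]] [ 0.865 -0.696  1.256] [[0.87, 0.48, -0.0], [0.42, -0.76, -0.51], [-0.25, 0.44, -0.86]]
top [[466.6, 0.0, 322.0], [0.0, 466.6, 238.2], [0.0, 0.0, 1.0]] [ 0.334 -0.086  1.615] [[-0.01, -1.0, -0.0], [-0.99, 0.01, -0.13], [0.13, -0.0, -0.99]]
0.1 [-0.69373812 -0.13696421  0.69383435 -0.13624288] 0.0187
```

View pics/scene0.png

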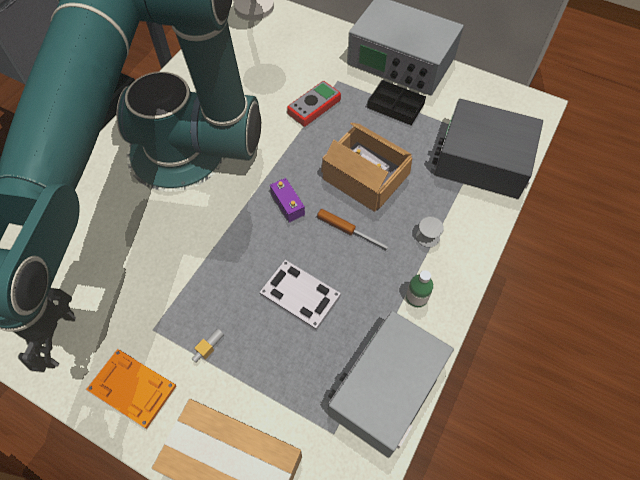

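View pics/top0.png

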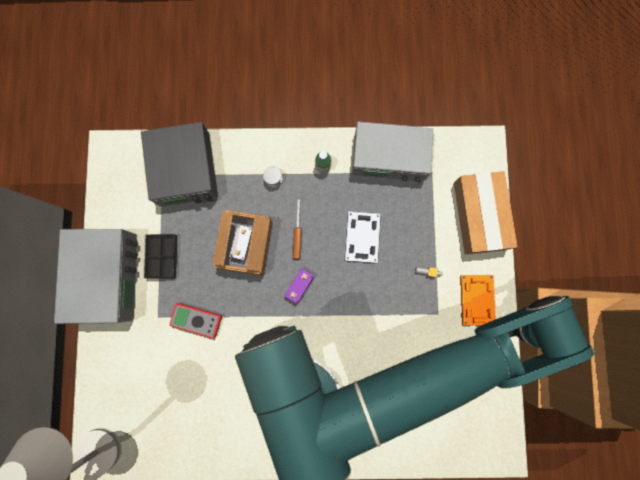

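Top view: carton at about (243,243) with its flaps on the image's left and right, jig at (363,237). The purple and orange look-alikes are at (299,286) and (478,300). The scene view agrees. Next I'll get coarse positions, then wrist close-ups of both.

```bash
cat > h.py <<'E'
from bench import manip, kinematics, vision
import cv2, numpy as np
from scipy.spatial.transform import Rotation as Ro
def ray(m,px,z):
    K,R,t=m["K"],m["R"],m["t"]; c=-R.T@t
    d=R.T@np.linalg.inv(K)@np.array([px[0],px[1],1.]); return c+d*(z-c[2])/d[2]
def proj(m,X):
    p=m["K"]@(m["R"]@np.asarray(X,float)+m["t"]); return p[:2]/p[2]
def down(a):  # jaws along world angle a
    c,s=np.cos(a),np.sin(a)
    return Ro.from_matrix(np.array([[0,c,s],[0,s,-c],[-1,0,0]])).as_quat()
def snap(n,f):
    m=vision.camera_model(n); im=vision.grab_frame(n); cv2.imwrite(f"pics/{f}.png",im[:,:,::-1]); np.savez(f"pics/{f}.npz",**{k:m[k] for k in "KRt"}); return m,im
E
python3 - <<'E'
from h import *
m=vision.camera_model("top")
print("carton",ray(m,(243,243),.09),"jig",ray(m,(363,237),.016), "orange",ray(m,(478,300),.016))
w=vision.camera_model("wrist"); p=manip.read_tcp_pos(); R=Ro.from_quat(manip.read_tool_rot()).as_matrix()
print(np.round(R,2),w["K"]); c=-w["R"].T@w["t"]
print("cam in tool",R.T@(c-p),"fwd in tool",R.T@w["R"][2], "right",R.T@w["R"][0])
q0=manip.read_qpos()
for nm,P in (("jig",ray(m,(363,237),.016)),("car",ray(m,(243,243),.09))):
  for a in (0,np.pi,np.pi/2,-np.pi/2):
    q=kinematics.inverse_kinematics([P[0],P[1],.35],down(a)); print(nm,a,None if q is None else np.round(q,2))
E
```

```text
carton [0.51968102 0.1736163  0.09      ] jig [ 0.54498474 -0.22853552  0.016     ] orange [ 0.32476447 -0.61430288  0.016     ]
[[-0.    0.38 -0.93]
 [ 0.   -0.93 -0.38]
 [-1.   -0.   -0.  ]] [[365.93035152   0.         320.75658996]
 [  0.         365.93035152 237.61898596]
 [  0.           0.           1.        ]]
cam in tool [-0.1421909   0.00062029 -0.07587778] fwd in tool [ 0.95558409 -0.00122809  0.29471604] right [1.15046070e-03 9.99999243e-01 4.36792604e-04]
jig 0 [-0.44 -0.07  1.44 -0.    1.77 -0.44]
jig 3.141592653589793 [-0.44 -0.07  1.44 -0.    1.77  2.7 ]
jig 1.5707963267948966 [-0.44 -0.07  1.44 -0.    1.77 -2.01]
jig -1.5707963267948966 [-0.44 -0.07  1.44 -0.    1.77  1.13]
car 0 [ 0.28 -0.17  1.53 -0.    1.78  0.28]
car 3.141592653589793 [ 0.28 -0.17  1.53 -0.    1.78 -2.87]
car 1.5707963267948966 [ 0.28 -0.17  1.53 -0.    1.78 -1.29]
car -1.5707963267948966 [ 0.28 -0.17  1.53 -0.    1.78  1.85]
```

```bash
python3 - <<'E'
from h import *
manip.movep([.545,-.229+.04,.25],down(0)); manip.wait(.2); snap("wrist","jig1"); print(manip.read_time_s())
manip.movep([.52,.174+.05,.36],down(0)); manip.wait(.2); snap("wrist","car1"); print(manip.read_time_s())
E
```

```text
2.2417
4.0667
```

View pics/jig1.png

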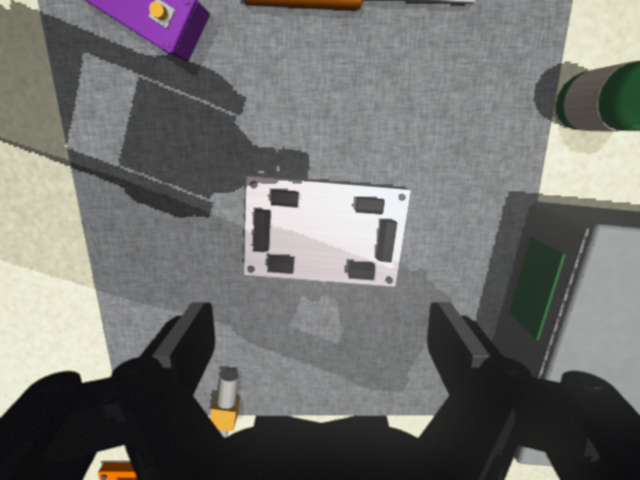

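View pics/car1.png

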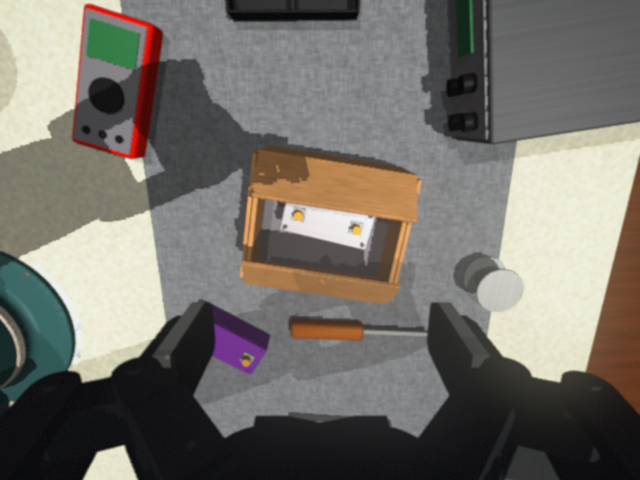

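Jig view: plate corners near (246,178), (410,188), (396,286) and (244,275). Carton view: jacks at (298,216) and (357,230), left flap's free edge from (250,197) to (413,222), right flap's from (243,262) to (400,284). I'll enlarge the carton and segment the plate.

```bash
python3 - <<'E'
from h import *
im=cv2.imread("pics/car1.png"); c=im[135:315,225:435]; cv2.imwrite("pics/crop.png",cv2.resize(c,None,fx=3.3,fy=3.3,interpolation=cv2.INTER_CUBIC))
j=cv2.imread("pics/jig1.png"); m=np.load("pics/jig1.npz")
b=cv2.GaussianBlur(j,(3,3),0).min(2)
for th in (140,150,160,170):
    mk=(b>th).astype(np.uint8); mk[:150]=0; mk[300:]=0; mk[:,:235]=0; mk[:,425:]=0
    mk=cv2.morphologyEx(mk,cv2.MORPH_OPEN,np.ones((3,3)))
    cs,_=cv2.findContours(mk,cv2.RETR_EXTERNAL,cv2.CHAIN_APPROX_NONE); c=max(cs,key=cv2.contourArea)
    w=np.array([ray(m,p,.016)[:2] for p in c[:,0,:]],np.float32)*1000
    (cx,cy),s,a=cv2.minAreaRect(w); print(th,len(c),cx,cy,s,a)
# dark rails
mk=cv2.inRange(b,0,70); mk[:182]=0; mk[283:]=0; mk[:,:248]=0; mk[:,405:]=0
n,l,st,ce=cv2.connectedComponentsWithStats(mk)
for i in range(1,n):
    if st[i,4]>60: print(st[i],ce[i],np.round(ray(m,ce[i],.028)[:2]*1000,1))
E
```

```text
140 662 557.5078735351562 -228.2091064453125 (199.0885467529297, 125.69210815429688) 3.2193186283111572
150 503 551.6242065429688 -226.26565551757812 (110.56671142578125, 176.712890625) 85.29811096191406
160 497 549.5826416015625 -225.97772216796875 (110.20521545410156, 171.0485382080078) 85.28289794921875
170 514 549.3023071289062 -225.68545532226562 (109.05142211914062, 169.99835205078125) 85.13375091552734
[272 190  25  16 332] [283.53012048 197.43674699] [ 508.1 -184.2]
[254 210  15  41 551] [261.03448276 229.79854809] [ 483.7 -218. ]
[268 256  24  16 346] [279.70520231 263.28612717] [ 501.8 -255.1]
```

View pics/crop.png

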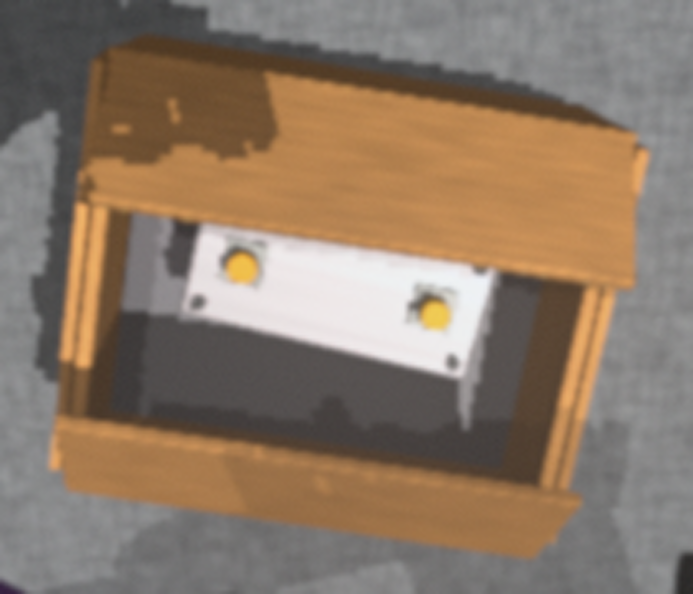

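Crop: left flap's hinge runs (103,52) to (637,133) and its free edge (83,200) to (632,288). Right flap's free edge runs (62,422) to (580,495) and its hinge (70,490) to (540,557). Jacks at (243,265) and (436,313).

```bash
python3 - <<'E'
from h import *
from scipy.optimize import least_squares
m=np.load("pics/car1.npz"); P=lambda c:np.array([225+(c[0]+.5)/3.3-.5,135+(c[1]+.5)/3.3-.5])
LH=[(103,52),(637,133)];LF=[(83,200),(632,288)];RF=[(62,422),(580,495)];RH=[(70,490),(540,557)];J=[(243,265),(436,313)]
for n,L,z in(("LH",LH,.09),("RH",RH,.09),("J",J,.082)):
    a,b=[ray(m,P(c),z)[:2]*1000 for c in L]; d=b-a; print(n,a.round(1),b.round(1),"mid",((a+b)/2).round(1),"len",np.hypot(*d).round(1),"yaw",np.degrees(np.arctan2(d[1],d[0])).round(2))
# fit carton x,y,yaw and both flap angles to the 8 corner points (1 px noise)
def f(p):
    x,y,yaw,tl,tr=p; r=[]
    for s,H,F,t in((1,LH,LF,tl),(-1,RH,RF,tr)):
        for k,sx in((0,-1),(1,1)):
            for px,yy,z in((H[k],.0775,.09),(F[k],.0775-.06*np.cos(t),.09+.06*np.sin(t))):
                v=np.array([sx*.088,s*yy]);c,q=np.cos(yaw),np.sin(yaw)
                r.append(proj(m,[x+c*v[0]-q*v[1],y+q*v[0]+c*v[1],z])-P(px))
    return np.concatenate(r)
s=least_squares(f,[.52,.174,-.16,.7,.7]); print(s.x.round(4),s.fun.reshape(-1,2).round(1).tolist())
E
```

```text
LH [449.8 271.8] [629.4 244.7] mid [539.6 258.2] len 181.6 yaw -8.56
RH [429.  113.3] [604.9  85.5] mid [517.   99.4] len 178.1 yaw -8.98
J [494.4 197. ] [563.8 179.1] mid [529.1 188.1] len 71.7 yaw -14.47
[ 0.5285  0.1796 -0.1521  0.8201  0.8065] [[3.2, 2.1], [-1.7, 1.1], [-2.1, 1.7], [1.0, -0.4], [0.4, -2.2], [-1.5, -0.4], [-0.8, -3.0], [1.6, 0.0]]
```

Two checks agree: jack spacing 71.7 mm (should be 72) and plate 171 x 110 mm (should be 170 x 110). Both flaps stand at about 0.81 rad. Next I'll push them open.

```bash
python3 - <<'E'
from h import *
cx,cy,yaw=.528,.179,-.152; q=down(yaw)
def C(y,z,x=0.): return [cx+np.cos(yaw)*x-np.sin(yaw)*y, cy+np.sin(yaw)*x+np.cos(yaw)*y, z]
manip.gripper_close(30)
manip.movep(C(0,.20),q); manip.move_l(C(0,.100),feed=.12)
for s in (1,-1):
    manip.move_l(C(s*.06,.108),feed=.1); print(manip.read_force().round(1))
    manip.move_l(C(s*.0925,.115),feed=.07); print(manip.read_force().round(1), np.round(manip.read_tcp_pos(),4), np.round(C(s*.0925,.115),4))
    manip.move_l(C(s*.08,.17),feed=.15)
    if s==1:
        manip.move_l(C(0,.17),feed=.2); manip.move_l(C(0,.100),feed=.15)
manip.open_jaws()
manip.movep([.528,.185+.04,.32],down(0)); manip.wait(.2); snap("wrist","car2"); print(manip.read_time_s())
im=cv2.imread("pics/car2.png"); cv2.imwrite("pics/car2c.png",cv2.resize(im[90:340,190:470],None,fx=2.5,fy=2.5,interpolation=cv2.INTER_CUBIC))
E
```

```text
[0.5 0.2 0.7]
[-0.1  0.2  0.2] [0.542  0.2708 0.1149] [0.542  0.2704 0.115 ]
[-0.4  0.2 13.4]
[ 0.2 -0.4 -0. ] [0.5139 0.0872 0.115 ] [0.514  0.0876 0.115 ]
13.3417
```

View pics/car2c.png

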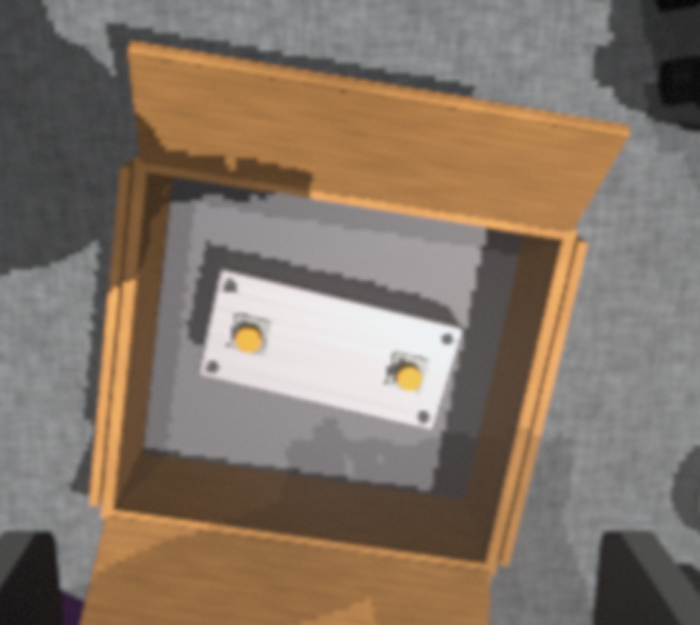

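Both flaps now lean outward and the module lies clear on the foam. I'll measure the module and flap angles from this frame, then grasp and lift.

```bash
cat >> h.py <<'E'
def jacks(im,m,z,box):  # im BGR; box x0,y0,x1,y1
    hsv=cv2.cvtColor(im,cv2.COLOR_BGR2HSV); mk=cv2.inRange(hsv,(15,120,120),(30,255,255))
    k=np.zeros_like(mk); x0,y0,x1,y1=box; k[y0:y1,x0:x1]=255; mk&=k
    n,l,st,ce=cv2.connectedComponentsWithStats(mk); o=sorted(range(1,n),key=lambda i:-st[i,4])[:2]
    a,b=sorted([ray(m,ce[i],z)[:2] for i in o],key=lambda p:p[0]); d=b-a
    return (a+b)/2,np.hypot(*d),np.arctan2(d[1],d[0]),[int(st[i,4]) for i in o],[ce[i].round(1).tolist() for i in o]
E
python3 - <<'E'
from h import *
im=cv2.imread("pics/car2.png"); m=np.load("pics/car2.npz")
print(jacks(im,m,.082,(265,195,380,270)))
# white top face
b=cv2.GaussianBlur(im,(3,3),0).min(2); mk=(b>185).astype(np.uint8); mk[:190]=0;mk[270:]=0;mk[:,:262]=0;mk[:,385:]=0
mk=cv2.morphologyEx(mk,cv2.MORPH_CLOSE,np.ones((5,5)))
c=max(cv2.findContours(mk,0,cv2.CHAIN_APPROX_NONE)[0],key=cv2.contourArea)
w=np.array([ray(m,p,.070)[:2]*1000 for p in c[:,0,:]],np.float32); print(cv2.minAreaRect(w))
# carton & flap, crop px
P=lambda c:np.array([190+c[0]/2.5,90+c[1]/2.5])
print("hinges z.09",[ray(m,P(c),.09).round(4)[:2].tolist() for c in((140,165),(578,237),(105,512),(492,568))])
cx,cy,yaw=.528,.179,-.152
for t in (2.2,2.3,2.4,2.5,2.6):
    y=.0775-.06*np.cos(t);z=.09+.06*np.sin(t); r=[]
    for sx in(-1,1):
        X=[cx+np.cos(yaw)*sx*.088-np.sin(yaw)*y,cy+np.sin(yaw)*sx*.088+np.cos(yaw)*y,z]; p=proj(m,X); r.append(((p-[190,90])*2.5).round(0))
    print(t,r)
E
```

```text
(array([0.52863487, 0.18775612]), np.float64(0.07134080839604952), np.float64(-0.24628201656301277), [76, 69], [[288.9, 225.1], [353.0, 240.4]])
((529.2463989257812, 186.74110412597656), (48.53158950805664, 107.87040710449219), 75.93291473388672)
hinges z.09 [[0.4542, 0.2697], [0.6303, 0.2407], [0.4292, 0.1182], [0.6031, 0.09]]
2.2 [array([117.,  73.]), array([628., 153.])]
2.3 [array([121.,  58.]), array([628., 139.])]
2.4 [array([124.,  46.]), array([628., 126.])]
2.5 [array([128.,  35.]), array([626., 114.])]
2.6 [array([132.,  25.]), array([624., 104.])]
```

Left flap is at about 2.37 rad. The module is at (529, 187) mm with yaw -14.1°; jacks and face outline agree within 1 mm.

```bash
python3 - <<'E'
from h import *
p=[.529,.1873]; a=-.246-np.pi/2; q=down(a)
manip.movep([*p,.14],q); manip.move_l([*p,.031],feed=.1)
print(manip.read_force().round(1)); manip.gripper_close(60); print("w",manip.read_grip_width(),manip.read_force().round(1))
manip.move_l([*p,.16],feed=.1); manip.wait(.2); print("w",manip.read_grip_width(),manip.read_force().round(1))
manip.movep([.5495,-.226,.12],down(np.radians(-4.72)-np.pi/2)); manip.wait(.2)
snap("wrist","hand"); snap("top","top2"); snap("scene","sc2")
print(manip.read_time_s(),manip.read_tcp_pos(),manip.read_grip_width())
E
```

```text
[-11.6  -6.1  16.5]
w 0.049518020641795786 [-1.1 -1.1  9. ]
w 0.04946937592089878 [-0.1 -0.9 -3.3]
20.075 [ 0.54965204 -0.22561527  0.12004734] 0.049151562094479656
```

View pics/hand.png

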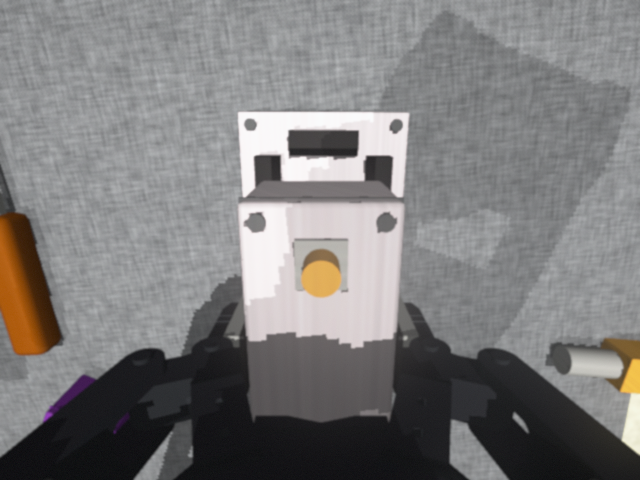

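The module is held level and aligned with the jig. Its end edge runs (240,200) to (403,200), the jack is at (321,278), and the jig plate's end corners are (238,112) and (409,112). I'll compare the two in world coordinates.

```bash
python3 - <<'E'
from h import *
m=np.load("pics/hand.npz"); im=cv2.imread("pics/hand.png")
hsv=cv2.cvtColor(im,cv2.COLOR_BGR2HSV); mk=cv2.inRange(hsv[:,290:350],(12,120,180),(30,255,255)); mk[:230]=0; mk[310:]=0
ys,xs=np.nonzero(mk); (cx,cy),r=cv2.minEnclosingCircle(np.c_[xs+290,ys].astype(np.float32)); print("jack",cx,cy,r)
t=manip.read_tcp_pos()[:2]; Y=np.radians(-4.72); M=np.array([[np.cos(Y),np.sin(Y)],[-np.sin(Y),np.cos(Y)]])
f=lambda px,z,o:(M@(ray(m,px,z)[:2]-o)*1000).round(1)
jc=np.array([.5495,-.226])
print("jack rel tcp (want 36,0)",f((cx,cy),.171,t)); print("end rel tcp (want 55,+-25)",f((240,200),.159,t),f((403,200),.159,t))
print("plate end rel jig (want 85,+-55)",f((238,112),.016,jc),f((409,112),.016,jc))
# rail at far end, top z .028, and holes
b=im.min(2); k=cv2.inRange(b,0,75); k[:128]=0;k[160:]=0;k[:,:280]=0;k[:,365:]=0
x,y,w,h=cv2.boundingRect(k); print("end rail",x,y,w,h,"outer/inner top",f((x+w/2,y),.028,jc),f((x+w/2,y+h),.028,jc),"ctr")
E
```

```text
jack 320.71588134765625 277.9012145996094 19.39808464050293
jack rel tcp (want 36,0) [36.6  0.2]
end rel tcp (want 55,+-25) [55.6 23.4] [ 55.6 -23.3]
plate end rel jig (want 85,+-55) [84.  53.6] [ 84.  -55.3]
end rail 289 131 69 25 outer/inner top [72.6 -0.9] [57.5 -0.9] ctr
```

All offsets are within about 1 mm. I'll correct for them, lower with force checks, and release.

```bash
python3 - <<'E'
from h import *
Y=np.radians(-4.72); c,s=np.cos(Y),np.sin(Y); p=np.array([.5495,-.226])+np.array([[c,-s],[s,c]])@[-.001,-.0004]
manip.move_l([*p,.045],feed=.08); manip.wait(.3); f0=manip.read_force(); print(f0.round(1))
for z in (.034,.028,.025,.0235,.0225,.0218,.0212,.0206):
    manip.move_l([*p,z],feed=.03); manip.wait(.15); f=manip.read_force()-f0; print(z,f.round(1),np.round(manip.read_tcp_pos()[2],4))
    if f[2]>4 or np.hypot(*f[:2])>12: break
snap("wrist","seat"); print(manip.read_time_s())
E
```

```text
[-0.3 -0.5 -3.8]
0.034 [0.4 0.3 0.5] 0.0342
0.028 [ 0.6 -0.3  0.5] 0.0281
0.025 [0.2 0.8 0.5] 0.025
0.0235 [0.5 0.2 0.4] 0.0235
0.0225 [-0.2  0.8  6.2] 0.0228
23.8833
```

It made contact at TCP z = 22.8 mm (about 22 expected) with no side load, so it's on the floor. Release and inspect.

```bash
python3 - <<'E'
from h import *
manip.open_jaws(); manip.wait(.2); t=manip.read_tcp_pos()
manip.move_l([t[0],t[1],.14],feed=.12)
manip.movep([.5495-.04*0,-.226+.04,.27],down(0)); manip.wait(.2); m,_=snap("wrist","jig3"); print(manip.read_time_s(),manip.read_force().round(1))
manip.movep([.40,-.35,.35],down(0)); manip.wait(.2); snap("scene","sc3"); snap("top","top3"); print(manip.read_time_s())
im=cv2.imread("pics/jig3.png"); a=cv2.resize(im[120:330,210:440],None,fx=1.7,fy=1.7)
b=cv2.imread("pics/sc3.png")[110:340,250:470]; b=cv2.resize(b,(int(357*220/230),357))
cv2.imwrite("pics/fin.png",np.hstack([a,b])); print(a.shape)
# candidate: pockets view
print(jacks(im,m,.073,(225,150,430,320)))
E
```

```text
27.3333 [ 0.  -0.4 -0.7]
28.5667
(357, 391, 3)
(array([ 0.54811399, -0.22515241]), np.float64(0.07146784490532675), np.float64(-0.08533952447370541), [91, 85], [[282.2, 244.4], [355.2, 250.2]])
```

View pics/fin.png

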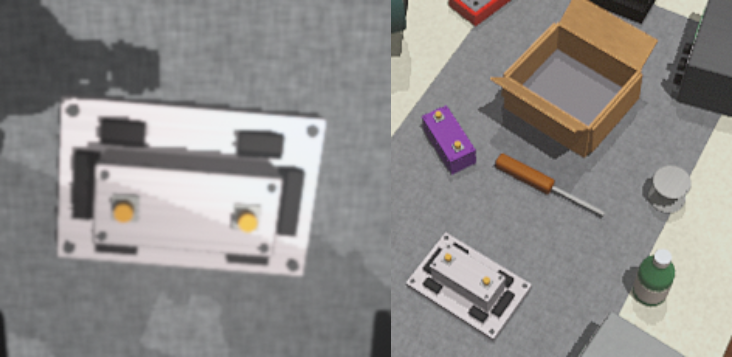

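View pics/top3.png

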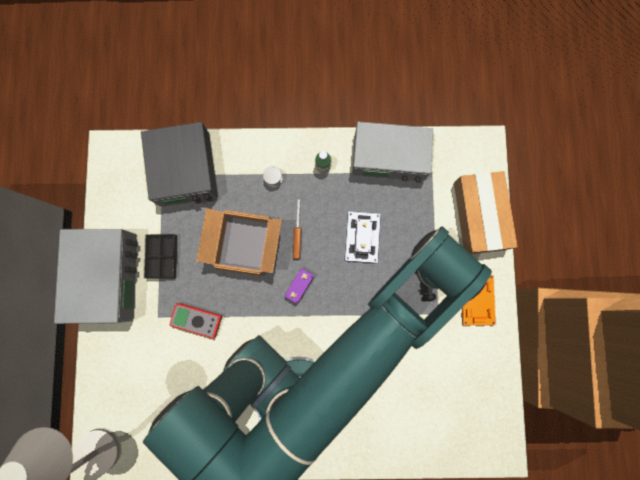

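The module sits inside the rails, with its jacks centred at (548.1, -225.2) mm and yaw -4.9°. Both flaps lean outward and the bystanders are at the same pixels as at the start. I'll put a number on the right flap's angle, then hand in.

```bash
python3 - <<'E'
from h import *
m=np.load("pics/top3.npz"); im=cv2.imread("pics/top3.png"); hsv=cv2.cvtColor(im,cv2.COLOR_BGR2HSV)
mk=cv2.inRange(hsv,(8,80,60),(22,255,255))
r=mk[236:248,190:290]; xs=np.where(r.mean(0)>127)[0]+190; print("brown cols",xs.min(),xs.max())
cx,cy,yaw=.528,.179,-.152
for t in (1.57,1.9,2.1,2.2,2.3,2.4,2.5,2.6):
    o=[]
    for s in(1,-1):
        y=s*(.0775-.06*np.cos(t)); o.append(proj(m,[cx-np.sin(yaw)*y,cy+np.cos(yaw)*y,.09+.06*np.sin(t)]).round(1))
    print(t,*o)
a=cv2.absdiff(im,cv2.imread("pics/top0.png")).max(2)
for n,b in dict(tray=(145,233,177,280),meter=(168,302,222,340),driver=(292,198,303,262),spool=(262,165,284,188),bottle=(314,150,332,173),purple=(284,267,314,305)).items(): print(n,(a[b[1]:b[3],b[0]:b[2]]>50).sum())
m=np.load("pics/car2.npz")
E
```

```text
brown cols 200 278
1.57 [214.  234.8] [262.3 241.6]
1.9 [208.2 234. ] [268.5 242.5]
2.1 [205.2 233.8] [272.  243.2]
2.2 [204.  233.7] [273.7 243.5]
2.3 [202.8 233.7] [275.3 243.9]
2.4 [201.8 233.7] [276.7 244.2]
2.5 [201.  233.7] [278.  244.6]
2.6 [200.4 233.8] [279.2 244.9]
tray 0
meter 0
driver 0
spool 0
bottle 0
purple 0
```

```bash
python3 -c "
from h import *
a=cv2.absdiff(cv2.imread('pics/sc3.png'),cv2.imread('pics/scene0.png')).max(2)
print('attenuator diff',(a[325:365,188:228]>60).sum(), manip.read_force().round(1), manip.read_time_s()); manip.sign_off()"
```

```text
attenuator diff 0 [-0.1  0.4  0.2] 28.5667
the job is handed in; nothing more can be done
```

I folded both carton flaps back, moved the module into the test jig pocket and released it there, and handed the job in at 28.6 s of the 67 s allowed.

- **Flaps:** in the final images both stand at about 2.4–2.5 rad, well past upright. The wrist camera gave 2.37 for the left flap just after folding. The right flap's angle comes from the top camera only, at about 1 pixel per 0.07–0.1 rad.
- **Module:** it touched the pocket floor at tool height 22.8 mm against 22 mm expected, with no side load. Afterwards its centre measured about 1.5 mm from my jig centre, inside the 3 mm clearance. Its yaw was -4.9° against the jig's -4.7°.
- **Other items:** the tray, multimeter, screwdriver, spool, bottle, purple look-alike and attenuator show no change between first and last pictures. I ran no such check on the orange look-alike; the arm did no work near it.
- **Odd reading:** the wrist force showed about 21 N just before the gripper closed on the module. I took it for the arm braking and did not look into it; the grasp and lift were normal.

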